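Tip the tray and weigh the copper plate

ROBOT

A 6-joint arm with a two-finger parallel gripper is mounted at the origin on the work surface. World frame = base frame: x ahead of the robot, y to its left, z up, the work surface at z = 0. Lengths are in m, angles in degrees, forces in N, time in s.
With the tool pointing down it reaches from about 0.4 to 0.825 m from the base axis. Payload 7 kg.
Tool frame: the origin (TCP) lies at the very end of the fingers, on their centre line; the grasp point (between the pads) lies hold_point_z behind it (hold_point_z is the distance from the TCP to the grasp point, in m); z points along the fingers, y is the line along which they close (so a half turn about z gives the same grasp; the last joint's range is limited). The gripper opens to 88 mm and grips with 3 to 60 N. Pads are 19 mm wide; open, the fingers measure 130 mm over their backs; the gripper's body (78 mm by 193 mm) begins 47 mm behind the grasp point.
Start: joints at [80.793, 20.546, 0.682, 0, -70.136, -16.507], TCP at [0.293, 0.608, 0.227] pointing down, gripper open.
Joint ranges: [-176.03, 176.03], [-82.01, 121.73], [-58.28, 71.71], [-173.87, 95.51], [-174.79, -0.11], [-173.66, 173.66]. Speed limits (degrees/s): [136.94, 136.94, 172.46, 180, 180, 180].

INTERFACE

Orientations are given as [roll, pitch, yaw] about the fixed x, y, z axes, in that order (R = Rz(yaw) Ry(pitch) Rx(roll)).
In Python, from plant import get_obs, snapshot, close_job, hold_point_z gives the robot as it stands.
- The arm moves only by the tool play_rows, never from a script. Its argument "commands" is a list that holds one entry, the list of rows, each a list of 7 numbers: the shift along the tool's x, y, z in cm, then the turn, a rotation vector about the tool's x, y, z in degrees, then the opening, from 0 (shut) to 1 (fully open). In form: [[[x, y, z, ax, ay, az, fingers], ...]]. A call has 1 to 20 rows; each row is the pose to reach, as a shift and turn from the pose commanded when the call began, along the tool's axes at that moment; what a row does not reach only later rows make up. A row lasts 1/12 s, in which the tool goes at most 41.7 mm and 7.16 degrees, less where a joint would pass 70% of its speed; a pose out of reach is approached as far as the arm can. A call with a gripper value outside its range is refused whole. The fingers move at their own pace and stop on an object; the grip force is fixed at half the most. Time passes only in rows, so rows that repeat a pose let the fingers close. It gives the time, the measured TCP pose, the force, the opening and the grip force at its end, in the units of the state.
- get_obs(): the state, without advancing time (a new reading comes with each control period).
- snapshot(name): name is "scene" or "side" or "wrist"; returns a dict with "frame" (420x560x3 uint8, red, green, blue), "camera_matrix" (3x3 intrinsics, pixels), "dist" ([k1, k2, p1, p2, k3] as OpenCV has them; the pictures are not rectified), "origin" and "attitude" of the camera in the world. Camera axes: x right, y down, z forward; pixel columns grow to the right and rows downward; lengths in m; the calibration is good to about 2 mm. A picture is of the moment at which its call begins. There is no depth.
- close_job(): hands the job in; it is judged then, once.
The state is a dict: "clock": time; "joint_pos": joint angles; "qvel": joint speeds; "tau": joint torques, N m; "tool_pos": TCP position; "orientation": TCP orientation; "force": force on the tool from outside, world axes, zero at the start; "moment": the same for the moment, N m; "opening": finger opening in m; "gripper_force": force on a finger pad.
Only numpy, scipy, OpenCV 4.12 (cv2) and the standard library are available. Lean on these libraries where they do the work, as an engineer would, in place of code of your own. Each camera call takes 0.05 s, during which the arm holds its last target. There are 200 camera calls.

TASK

Tip the tray so that the copper plate slides home into the pick-up corner, the one beside the finger cut-out and diagonally across from the black pull, right up against both walls there, then lay the tray back flat with the plate still in that corner. Pick the plate out and lay it flat in the middle of the balance pan to be weighed, setting it down rather than dropping it. Leave the other things on the bench where they are.

Things in the scene. Friction and masses are not known exactly. Their poses are not given: they have to be found in the camera images.
- tray: Aluminium tray, 218 x 108 x 20 mm (x, y, z), floor and walls 4 mm thick, 0.35 kg. Origin: centre of underside. Black pull at its (+x,+y) corner; pick-up corner diagonally across (-x,-y), by a finger cut-out, down to the floor, in the -y wall, 34 to 80 mm from the end wall's inside. The plate starts sliding at 9 to 14 degrees; tipped 30 degrees along the pull it settles against both walls.
- pull (a point): Middle of the pull: an upright black block 20 mm thick, 44 mm long, 28 mm high (4 to 32 mm above the tray's underside), standing out of the (+x,+y) corner along the diagonal (1,1) of the tray's axes. Gripped from above across its 20 mm, it turns like a pin between the fingers as the tray tips. This point is 22 mm above the underside; axes as the tray.
- foot_corner (a point): Outer bottom edge of the pick-up corner (-109, -54 mm in the tray's frame), on which the tray pivots when the pull is raised; axes as the tray.
- pickup (a point): Where the middle of the plate's underside lies when home in the pick-up corner: 52 mm from the end wall, 30 mm from the cut-out long wall, on the tray floor, 4 mm above the tray's underside; axes as the tray. The plate then lies along the tray, with 40 mm free between it and the whole long wall for one finger, and the cut-out for the other.
- plate: Loose flat copper plate 104 x 60 x 6 mm (x, y, z), about 0.33 kg, lying in the tray away from the pick-up corner, nearly parallel to the tray. Origin: centre of its underside. It is too long for the gripper lengthwise and is gripped across its 60 mm width.
- balance: Bench balance, heavy and fixed, 240 x 200 mm, 50 mm high casing with a display on its front (-x) end, and a steel pan above it. Origin: centre of its underside.
- pan (a point): Centre of the top face of the balance's rectangular steel pan, 150 x 170 mm (x, y of the balance), 70 mm above the bench; axes as the balance.
- tweezers: Bystander: steel tweezers, 125 mm long, 8 mm high, lying flat. Origin: centre of the underside.
- braid: Bystander: white flat spool of desoldering braid, 54 mm across, 13 mm high. Origin: centre of the underside.
- board: Bystander: green circuit board 75 x 110 mm with parts, 18 mm high. Origin: centre of the underside.
- flux_bottle: Bystander: clear bottle, 48 mm across, 120 mm high. Origin: centre of the underside.
- solder_reel: Bystander: upright reel of solder, 60 mm across, 50 mm high. Origin: centre of the underside.
- screwdriver: Bystander: black-handled screwdriver 160 mm long, 26 mm high. Origin: centre of the underside.
- tip_tin: Bystander: round metal tin 56 mm across, 30 mm high. Origin: centre of the underside.
Mind the look-alikes: they are no part of the job. Several things have the shape of the plate; the one meant has the colours described above.

How it is judged (in metres and radians):
On the way, in this order (a step that is already met when the one before it is completed fails the run):
1. the tray is tipped more than 11 degrees and the plate has slid home into the pick-up corner (within 8 mm of both walls, along the tray within 8 degrees) (angle between tray's own z axis and vertical above 0.2 rad and x of plate in the frame of pickup below 0.008 m and y of plate in the frame of pickup below 0.008 m and z of plate in the frame of pickup below 0.005 m and angle between the x axis of plate and the x axis of tray, either way round below 0.14 rad), for 0.1 s.
2. the tray lies flat on the bench again with the plate still in the pick-up corner (angle between tray's own z axis and vertical below 0.04 rad and height (world z) of tray below 0.006 m and x of plate in the frame of pickup below 0.01 m and y of plate in the frame of pickup below 0.01 m and z of plate in the frame of pickup below 0.005 m), for 0.2 s.
At the end, for the whole second after the job is handed in: The plate lies flat and at rest on the balance pan, its middle within 20 mm of the pan's centre, and the tray lies flat on the bench (horizontal distance between plate and pan below 0.02 m and z of plate in the frame of pan between -0.004 and 0.004 m and angle between plate's own z axis and vertical below 0.06 rad and linear speed of plate below 0.02 m/s and angle between tray's own z axis and vertical below 0.04 rad and height (world z) of tray below 0.006 m); the robot touches nothing.
It fails at once if the plate was dropped onto the balance from more than about 10 mm (horizontal distance between plate and pan below 0.12 m and z of plate in the frame of pan above 0.008 m and linear speed of plate above 0.2 m/s and contact force between the fingers and plate below 0.05 N).
It fails at once if another thing on the bench was moved more than 30 mm (distance of any of tweezers, braid, board, flux_bottle, solder_reel, screwdriver, tip_tin from where it was at the start of the episode above 0.03 m).
It also fails if it takes over 62 s, if anything falls off the work surface, if the arm or the gripper's body presses on something with over 40 N, if the wrist force passes 120 N, or if a joint passes its speed limit or range.

## Working session

There is one attempt and no reset: what is moved stays moved. The work goes in short steps, Python scripts to look and compute and a tool call to move; the robot and the scene stay as the last step left them, time stands still between calls to the robot, and variables do not carry over. Pictures are saved under pics/ and viewed, at most 10 in all, crops included, and the job is handed in when it is done.

Besides the shell and the picture viewer there is one more tool, called after "Request:" as name([rows], argument=value, ...), one row to a line, values as JSON. play_rows: Moves the arm, as the interface text tells. Its arguments: {"type":"object","properties":{"commands":{"type":"array","items":{"type":"array","items":{"type":"array","items":{"type":"number"}}}}},"required":["commands"]}

```bash
mkdir -p pics; ls; cat > h.py <<'E'
import numpy as np, cv2
from plant import get_obs, snapshot, close_job, hold_point_z
from scipy.spatial.transform import Rotation as R
def att(s):
    a=np.array(s["attitude"],float)
    return a if a.shape==(3,3) else R.from_euler('xyz',a,degrees=True).as_matrix()
def ray(s,uv):
    p=cv2.undistortPoints(np.array(uv,float).reshape(-1,1,2),np.array(s["camera_matrix"]),np.array(s["dist"])).reshape(-1,2)
    d=np.c_[p,np.ones(len(p))]@att(s).T
    return np.array(s["origin"]),d
def onz(s,uv,z):
    o,d=ray(s,uv); return o+d*((z-o[2])/d[:,2])[:,None]
def proj(s,X):
    A=att(s); t=-A.T@np.array(s["origin"])
    return cv2.projectPoints(np.array(X,float).reshape(-1,1,3),cv2.Rodrigues(A.T)[0],t,np.array(s["camera_matrix"]),np.array(s["dist"]))[0].reshape(-1,2)
def two(s1,u1,s2,u2):
    o1,d1=ray(s1,u1);o2,d2=ray(s2,u2);out=[]
    for a,b in zip(d1,d2):
        k=np.linalg.lstsq(np.c_[a,-b],o2-o1,rcond=None)[0]
        p,q=o1+k[0]*a,o2+k[1]*b; out.append(np.r_[(p+q)/2,np.linalg.norm(p-q)])
    return np.array(out)
def save(s,n): cv2.imwrite(n,s["frame"][:,:,::-1])
E
python3 - <<'E'
from h import *
import pickle
print(get_obs(),hold_point_z)
S={n:snapshot(n) for n in("scene","side","wrist")}
pickle.dump(S,open("s0.pkl","wb"))
for n,s in S.items(): save(s,f"pics/{n}0.png"); print(n,s["origin"],s["attitude"],s["camera_matrix"])
E
```

```text
pics
{'clock': 0.0, 'joint_pos': array([ 8.07944238e+01,  2.05910246e+01,  6.36309949e-01, -1.97080719e-02,
       -7.01369650e+01, -1.65071138e+01]), 'qvel': array([-0.064018  ,  0.01084635, -0.06064989,  0.01453777,  0.09207294,
       -0.11454923]), 'tau': array([-1.01523074e-03, -5.82722890e+01,  2.93060213e+01,  6.99709520e+00,
        6.92052490e-03, -1.62214396e-04]), 'tool_pos': array([0.29266935, 0.60772563, 0.22564789]), 'orientation': array([ 1.79906834e+02, -8.28832208e-03, -2.57193944e+01]), 'force': array([-0.14388191, -0.50680633, -0.14149512]), 'moment': array([-0.04152489, -0.01331137, -0.00870059]), 'gripper_force': 0.0, 'opening': 0.08748312757193756} 0.0188
scene [1.18222581 0.10617548 1.07304244] [-148.60265458    0.68093663  101.31912204] [[424.47666372   0.         279.62941212]
 [  0.         424.47666372 206.73821922]
 [  0.           0.           1.        ]]
side [ 0.17851501 -1.01950761  0.77713497] [-123.75149646   -0.39292025  -21.64785095] [[414.67432381   0.         283.48981514]
 [  0.         414.67432381 202.70048966]
 [  0.           0.           1.        ]]
wrist [0.36243953 0.57543159 0.38436668] [ 1.63488313e+02 -1.05209662e-01 -1.15732840e+02] [[323.53307683   0.         275.77528185]
 [  0.         323.53307683 208.10765868]
 [  0.           0.           1.        ]]
```

View pics/scene0.png

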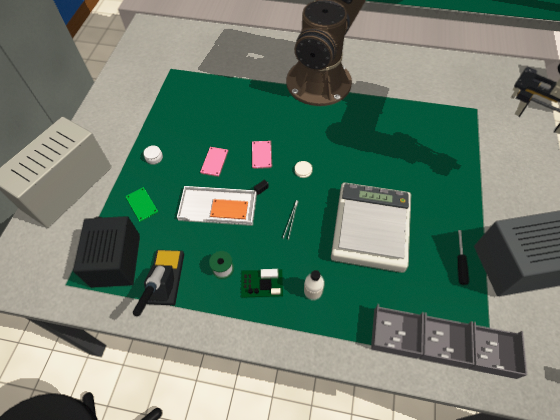

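View pics/side0.png

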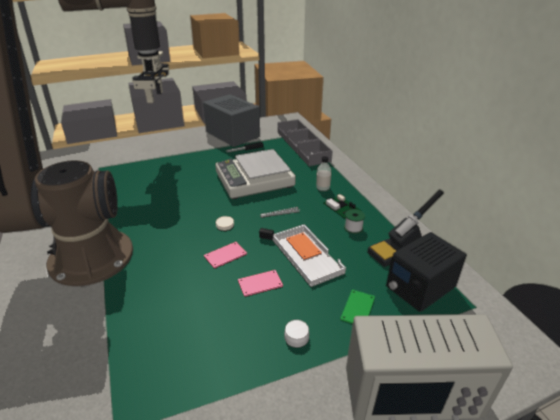

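```bash
python3 - <<'E'
from h import *
import pickle
S=pickle.load(open("s0.pkl","rb"))
a=cv2.resize(S["scene"]["frame"][170:235,165:285],None,fx=6,fy=6,interpolation=cv2.INTER_CUBIC)
b=cv2.resize(S["side"]["frame"][215:290,250:355],None,fx=5,fy=5,interpolation=cv2.INTER_CUBIC)
c=np.zeros((390,1300,3),np.uint8);c[:,:720]=a;c[:375,725:725+525]=b
c=cv2.resize(c,(800,240)); 
cv2.imwrite("pics/crop0.png",np.vstack([cv2.resize(a,(600,325)),np.pad(cv2.resize(b,(385,275)),((0,0),(0,215),(0,0)))])[:,:,::-1])
for n in("scene","side"):
    hsv=cv2.cvtColor(S[n]["frame"],cv2.COLOR_RGB2HSV)
    m=cv2.inRange(hsv,(3,150,120),(16,255,255))
    for c in cv2.findContours(m,0,2)[0]:
        if cv2.contourArea(c)>60: print(n,"orange",cv2.boxPoints(cv2.minAreaRect(c)).round(1).tolist(),cv2.contourArea(c))
E
```

```text
scene orange [[210.0, 216.3000030517578], [211.10000610351562, 199.10000610351562], [247.10000610351562, 201.5], [246.0, 218.6999969482422]] 544.5
side orange [[287.3999938964844, 239.5], [299.5, 229.10000610351562], [319.20001220703125, 252.0], [307.0, 262.3999938964844]] 371.0
```

View pics/crop0.png

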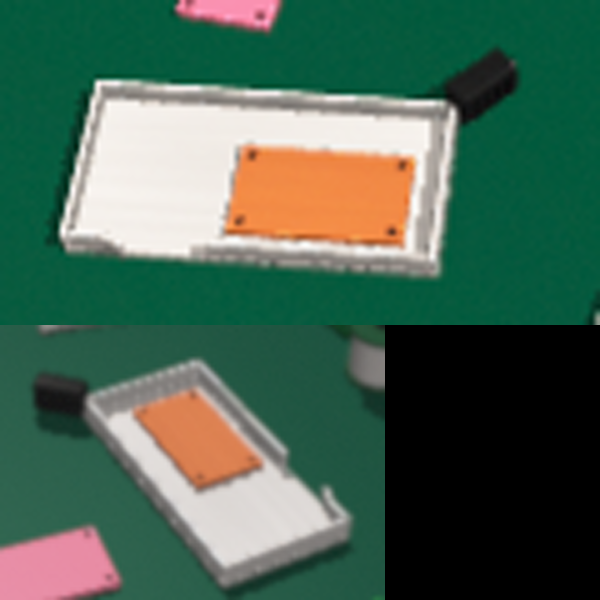

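```bash
python3 - <<'E'
from h import *
import pickle
S=pickle.load(open("s0.pkl","rb"))
sc=[(256.6,190.6),(252.6,222.4),(184.4,186.8),(177.6,217.6)]
sd=[(274.5,236.3),(304.5,225.1),(310.5,283.2),(345.4,267.6)]
t=two(S["scene"],sc,S["side"],sd); print(t.round(4))
ax=lambda p:(p[0]+p[1]-p[2]-p[3])/2
P=t[:,:3];a=ax(P);print("x axis",a,np.linalg.norm(a),np.degrees(np.arctan2(a[1],a[0])),"c",P.mean(0))
for n,u in(("scene",sc),("side",sd)):
    P=onz(S[n],u,.02);a=ax(P);print(n,a.round(4),np.linalg.norm(a),np.degrees(np.arctan2(a[1],a[0])),P.mean(0))
# orange corners
A=[(210,216.3),(211.1,199.1),(247.1,201.5),(246,218.7)]
P=onz(S["scene"],A,.01);print(P.round(4),P.mean(0))
P=onz(S["side"],[(287.4,239.5),(299.5,229.1),(319.2,252),(307,262.4)],.01);print(P.mean(0))
# pan, pull
for n in("scene","side"):
    f=S[n]["frame"];g=cv2.cvtColor(f,cv2.COLOR_RGB2HSV)
    m=cv2.inRange(g,(0,0,0),(179,110,45)); 
    x,y=((261,187) if n=="scene" else (267,233))
    k,l,st,c=cv2.connectedComponentsWithStats(m)
    for i in range(1,k):
        if np.hypot(*(c[i]-[x,y]))<15 and st[i,4]>8: print(n,"pull",st[i],c[i].round(1))
save({"frame":cv2.resize(S["scene"]["frame"][175:275,325:420],None,fx=4,fy=4)},"/tmp/a.png")
a=cv2.resize(S["scene"]["frame"][175:275,325:420],None,fx=4,fy=4,interpolation=2)
b=cv2.resize(S["side"]["frame"][140:200,205:300],None,fx=4,fy=4,interpolation=2)
c=np.zeros((400,780,3),np.uint8);c[:,:380]=a;c[:240,400:]=b;cv2.imwrite("pics/crop1.png",c[:,:,::-1])
E
```

```text
[[ 5.119e-01 -1.135e-01  1.430e-02  6.800e-03]
 [ 6.182e-01 -9.880e-02  1.520e-02  1.300e-03]
 [ 5.338e-01 -3.297e-01  1.130e-02  1.600e-03]
 [ 6.433e-01 -3.142e-01  1.570e-02  3.000e-04]]
x axis [-0.02352828  0.21580771  0.00122447] 0.21708995304564582 96.22205558798777 c [ 0.57677379 -0.21406282  0.01413744]
scene [-0.0265  0.2155  0.    ] 0.21712975492564726 97.01313588395358 [ 0.57943073 -0.21183744  0.02      ]
side [-0.0214  0.2131  0.    ] 0.21413533928902845 95.72592268900782 [ 0.57423114 -0.22094708  0.02      ]
[[ 0.6185 -0.2255  0.01  ]
 [ 0.5609 -0.2388  0.01  ]
 [ 0.5489 -0.1317  0.01  ]
 [ 0.6065 -0.121   0.01  ]] [ 0.58370383 -0.17924782  0.01      ]
[ 0.57795166 -0.18046062  0.01      ]
scene pull [254 180  14  15 113] [260.8 186.7]
side pull [260 231  13   9  88] [266. 235.]
```

View pics/crop1.png

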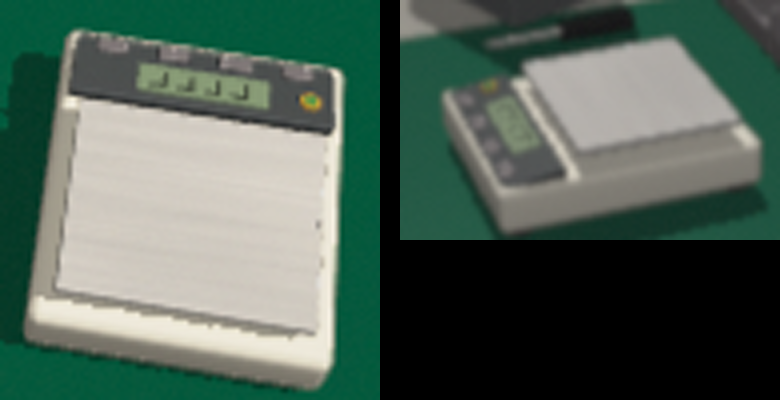

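```bash
cat >> h.py <<'E'
def go(p,yaw,p0,yaw0):
    "row for tool-down move from commanded pose p0,yaw0 to p,yaw"
    A=R.from_euler('xyz',[180,0,yaw0],degrees=True)
    d=A.inv().apply(np.array(p)-p0)*100
    print("row",d.round(2),"az",round(-((yaw-yaw0+180)%360-180),2))
E
python3 - <<'E'
from h import *
import pickle
S=pickle.load(open("s0.pkl","rb"))
a=np.array([(77,100),(325,133),(317,334),(54,290)])/4+[325,175]-.375
b=np.array([(182,152),(123,62),(275,38),(340,125)])/4+[205,140]-.375
t=two(S["scene"],a,S["side"],b);print("pan",t.round(4),t.mean(0))
for n,u in(("scene",a),("side",b)): print(onz(S[n],u,.07).mean(0))
print("pull",two(S["scene"],[(260.8,186.7)],S["side"],[(266,235)]))
go([.50,-.14,.227],-38.7,[.293,.608,.227],-25.72)
E
```

```text
pan [[0.5257 0.1462 0.0683 0.0014]
 [0.5231 0.3158 0.0725 0.0013]
 [0.674  0.3184 0.0689 0.0017]
 [0.6719 0.1495 0.063  0.0022]] [0.59869501 0.23249371 0.0681849  0.00163843]
[0.60038367 0.23200648 0.07      ]
[0.59704204 0.23070148 0.07      ]
pull [[ 4.92489384e-01 -1.02420836e-01  1.45834745e-02  2.91049151e-04]]
row [51.11 58.41  0.  ] az 12.98
```

Request:
play_rows([
  [[51.1,58.4,0,0,0,13,1],[51.1,58.4,0,0,0,13,1],[51.1,58.4,0,0,0,13,1],[51.1,58.4,0,0,0,13,1],[51.1,58.4,0,0,0,13,1],[51.1,58.4,0,0,0,13,1],[51.1,58.4,0,0,0,13,1],[51.1,58.4,0,0,0,13,1],[51.1,58.4,0,0,0,13,1],[51.1,58.4,0,0,0,13,1],[51.1,58.4,0,0,0,13,1],[51.1,58.4,0,0,0,13,1],[51.1,58.4,0,0,0,13,1],[51.1,58.4,0,0,0,13,1],[51.1,58.4,0,0,0,13,1],[51.1,58.4,0,0,0,13,1],[51.1,58.4,0,0,0,13,1],[51.1,58.4,0,0,0,13,1],[51.1,58.4,0,0,0,13,1],[51.1,58.4,0,0,0,13,1]],
])

```text
clock: 1.82
tool_pos: [0.5003, -0.1437, 0.2258]
orientation: [179.9, 0.0, -38.9]
force: [0.5, 0.2, -0.2]
opening: 0.0875
gripper_force: 0.0
```

Request:
play_rows([
  [[0,0,0,0,0,0,1],[0,0,0,0,0,0,1],[0,0,0,0,0,0,1],[0,0,0,0,0,0,1]],
])

```text
clock: 2.15
tool_pos: [0.4998, -0.1387, 0.2268]
orientation: [-180.0, -0.0, -38.6]
force: [-0.2, 0.1, 1.2]
opening: 0.0875
gripper_force: 0.0
```

```bash
python3 - <<'E'
from h import *
import pickle
s=snapshot("wrist");pickle.dump(s,open("w1.pkl","wb"));save(s,"pics/w1.png")
o=get_obs();print(o["tool_pos"],o["orientation"],o["joint_pos"],s["origin"],s["attitude"])
E
```

```text
[ 0.4998543  -0.13873934  0.22683746] [-1.79975933e+02 -1.96881022e-02 -3.86136145e+01] [ 6.18419655e+00  5.72943652e+00 -1.88050296e+01 -3.52421737e-03
 -6.54346058e+01  4.52036574e+01] [ 0.56021579 -0.18586462  0.38542662] [ 1.63498966e+02 -1.45728179e-02 -1.28635014e+02]
```

View pics/w1.png

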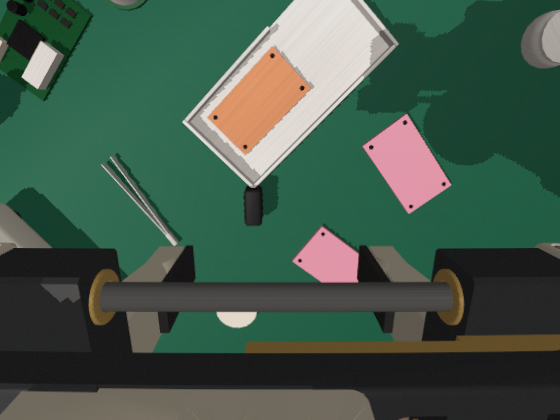

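```bash
python3 - <<'E'
from h import *
import pickle
S=pickle.load(open("s0.pkl","rb"));w=pickle.load(open("w1.pkl","rb"))
W=[(253,187),(185,123),(397,43)]
P=onz(w,W,.02);print("rim",P.round(4))
sc=[(256.6,190.6),(252.6,222.4),(184.4,186.8)]
print("tri",two(w,W,S["scene"],sc).round(4))
a=P[0]-P[2];b=P[0]-P[1];print(np.linalg.norm(a),np.degrees(np.arctan2(a[1],a[0])),np.linalg.norm(b),np.degrees(np.arctan2(b[1],b[0]))-90, "center",(P[1]+P[2])/2)
g=cv2.cvtColor(w["frame"],cv2.COLOR_RGB2HSV)
k,l,st,c=cv2.connectedComponentsWithStats(cv2.inRange(g,(0,0,0),(179,255,42))[:240])
i=l[206,254];print(st[i],c[i]);
cn=cv2.findContours((l==i).astype(np.uint8),0,2)[0][0];r=cv2.minAreaRect(cn);q=cv2.boxPoints(r);print(r);print("pull box on z .032",onz(w,q,.032).round(4),onz(w,[r[0]],.022))
print("pull tri",two(w,[c[i]],S["scene"],[(260.8,186.7)]).round(4),two(w,[c[i]],S["side"],[(266,235)]).round(4))
print("braid",onz(S["scene"],[(304,170)],.013),onz(w,[(237,318)],.013),"tweez",onz(w,[(175,243),(112,158)],.005))
print("tin",onz(S["scene"],[(152,152)],.03),"bottle",onz(S["scene"],[(314,290)],.03),"reel",onz(S["scene"],[(221,262)],.05))
# plate corner
m=cv2.inRange(g,(3,150,120),(16,255,255));cn=max(cv2.findContours(m,0,2)[0],key=cv2.contourArea);r=cv2.minAreaRect(cn)
print("plate",onz(w,cv2.boxPoints(r),.01).round(4),onz(w,[r[0]],.01))
E
```

```text
rim [[ 0.5119 -0.1137  0.02  ]
 [ 0.6137 -0.1014  0.02  ]
 [ 0.5363 -0.3269  0.02  ]]
tri [[ 5.108e-01 -1.121e-01  1.650e-02  2.100e-03]
 [ 6.151e-01 -9.930e-02  1.070e-02  1.000e-04]
 [ 5.358e-01 -3.293e-01  1.360e-02  2.000e-04]]
0.21463635746260695 96.51576985673088 0.10255727600459273 -263.11348090310616 center [ 0.57499997 -0.21415085  0.02      ]
[244 186  19  39 411] [255.46715328 205.07542579]
((253.0, 205.0), (38.0, 18.0), 90.0)
pull box on z .032 [[ 0.5207 -0.1089  0.032 ]
 [ 0.5081 -0.1246  0.032 ]
 [ 0.4734 -0.0962  0.032 ]
 [ 0.4863 -0.0799  0.032 ]] [[ 0.49563469 -0.10029913  0.022     ]]
pull tri [[ 0.4932 -0.1017  0.0163  0.0014]] [[ 0.4925 -0.1008  0.0136  0.0007]]
braid [[0.40578312 0.01461538 0.013     ]] [[0.38650854 0.01933144 0.013     ]] tweez [[ 0.51593557  0.01323548  0.005     ]
 [ 0.64089783 -0.00317645  0.005     ]]
tin [[ 0.43894662 -0.4633376   0.03      ]] bottle [[0.78925996 0.10487401 0.03      ]] reel [[ 0.76766322 -0.14584893  0.05      ]]Traceback (most recent call last):
  File "<stdin>", line 17, in <module>
ValueError: max() iterable argument is empty
```

Request:
play_rows([
  [[-3.1,-2.6,4,0,0,0,1],[-3.1,-2.6,8,0,0,0,1],[-3.1,-2.6,12,0,0,0,1],[-3.1,-2.6,15,0,0,0,1],[-3.1,-2.6,17,0,0,0,1],[-3.1,-2.6,18,0,0,0,1],[-3.1,-2.6,18,0,0,0,1]],
])

```text
clock: 2.78
tool_pos: [0.4908, -0.0996, 0.0449]
orientation: [179.8, 0.1, -38.7]
force: [-0.2, -0.1, 1.0]
opening: 0.0879
gripper_force: 0.0
```

```bash
python3 - <<'E'
from h import *
s=snapshot("wrist");save(s,"pics/w2.png");o=get_obs();print(o["tool_pos"],o["orientation"])
p=o["tool_pos"].copy();p[2]=.03
print(proj(s,[p,[.492,-.099,.032]]))
E
```

```text
[ 0.49202577 -0.09964755  0.04652175] [ 1.79940952e+02  3.29926087e-02 -3.86431992e+01]
[[275.87364428 248.01932025]
 [275.03530496 250.10775199]]
```

View pics/w2.png

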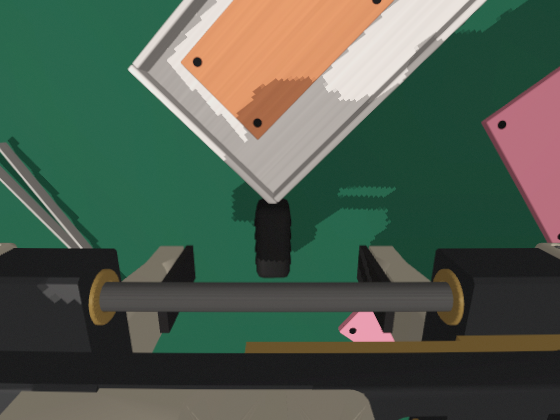

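Request:
play_rows([
  [[0,0,2,0,0,0,1],[0,0,3.5,0,0,0,1],[0,0,4.1,0,0,0,1],[0,0,4.1,0,0,0,1],[0,0,4.1,0,0,0,0],[0,0,4.1,0,0,0,0],[0,0,4.1,0,0,0,0],[0,0,4.1,0,0,0,0],[0,0,4.1,0,0,0,0],[0,0,4.1,0,0,0,0],[0,0,4.1,0,0,0,0],[0,0,4.1,0,0,0,0],[0,0,4.1,0,0,0,0]],
])

```text
clock: 3.92
tool_pos: [0.4919, -0.1001, 0.0055]
orientation: [180.0, 0.0, -38.7]
force: [-0.2, -0.0, 0.1]
opening: 0.0332
gripper_force: 0.0
```

Request:
play_rows([
  [[0,0,0,0,0,0,0],[0,0,0,0,0,0,0],[0,0,0,0,0,0,0],[0,0,0,0,0,0,0],[0,0,0,0,0,0,0],[0,0,0,0,0,0,0]],
])

```text
clock: 4.42
tool_pos: [0.4921, -0.1, 0.0055]
orientation: [-180.0, -0.0, -38.7]
force: [1.4, 0.8, -1.4]
opening: 0.0197
gripper_force: 30.0
```

Request:
play_rows([
  [[0.05,0,-0.4,0,0,0,0],[0.1,0,-0.8,0,0,0,0],[0.15,0,-1.2,0,0,0,0],[0.2,0,-1.6,0,0,0,0],[0.3,0,-2.2,0,0,0,0],[0.38,0,-2.6,0,0,0,0],[0.47,0,-3.0,0,0,0,0],[0.55,0,-3.4,0,0,0,0],[0.66,0,-3.8,0,0,0,0],[0.8,0,-4.35,0,0,0,0],[0.92,0,-4.75,0,0,0,0],[1.05,0,-5.2,0,0,0,0],[1.2,0,-5.6,0,0,0,0],[1.33,0,-6.0,0,0,0,0],[1.48,0,-6.45,0,0,0,0],[1.48,0,-6.45,0,0,0,0]],
])

```text
clock: 5.75
tool_pos: [0.5042, -0.1095, 0.071]
orientation: [-180.0, -0.1, -38.7]
force: [0.5, 1.0, -4.1]
opening: 0.0197
gripper_force: 30.0
```

Request:
play_rows([
  [[0.15,0,-0.4,0,0,0,0],[0.3,0,-0.85,0,0,0,0],[0.5,0,-1.3,0,0,0,0],[0.68,0,-1.7,0,0,0,0],[0.86,0,-2.05,0,0,0,0],[1.07,0,-2.45,0,0,0,0],[1.27,0,-2.8,0,0,0,0],[1.5,0,-3.2,0,0,0,0],[1.7,0,-3.6,0,0,0,0],[1.9,0,-4.0,0,0,0,0],[2.15,0,-4.35,0,0,0,0],[2.4,0,-4.75,0,0,0,0],[2.65,0,-5.15,0,0,0,0],[2.9,0,-5.5,0,0,0,0],[3.1,0,-5.85,0,0,0,0],[3.1,0,-5.85,0,0,0,0],[3.1,0,-5.85,0,0,0,0],[3.1,0,-5.85,0,0,0,0],[3.1,0,-5.85,0,0,0,0],[3.1,0,-5.85,0,0,0,0]],
])

```text
clock: 7.42
tool_pos: [0.5272, -0.129, 0.1284]
orientation: [180.0, 0.0, -38.7]
force: [-1.6, -1.6, -2.6]
opening: 0.0199
gripper_force: 30.1
```

```bash
python3 - <<'E'
from h import *
a=snapshot("scene");b=snapshot("side");print(get_obs()["tool_pos"])
A=cv2.resize(a["frame"][150:250,150:290],None,fx=4,fy=4,interpolation=2)
B=cv2.resize(b["frame"][190:300,230:370],None,fx=4,fy=4,interpolation=2)[:,:560]
cv2.imwrite("pics/tip.png",cv2.resize(np.vstack([A,B]),None,fx=.7,fy=.7)[:,:,::-1])
E
```

```text
[ 0.52738049 -0.12884533  0.12845999]
```

View pics/tip.png

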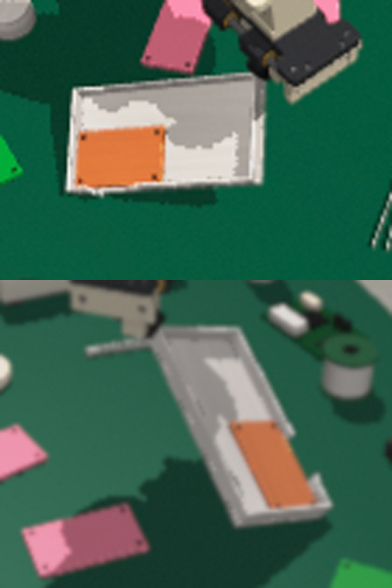

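The tray is tipped about 30°, with the plate against the end wall and the cut-out wall in both views. Now I'll lower it along the same arc.

Request:
play_rows([
  [[-0.2,0,0.35,0,0,0,0],[-0.45,0,0.7,0,0,0,0],[-0.7,0,1.1,0,0,0,0],[-0.95,0,1.5,0,0,0,0],[-1.2,0,1.85,0,0,0,0],[-1.4,0,2.25,0,0,0,0],[-1.6,0,2.65,0,0,0,0],[-1.83,0,3.05,0,0,0,0],[-2.03,0,3.4,0,0,0,0],[-2.24,0,3.8,0,0,0,0],[-2.42,0,4.15,0,0,0,0],[-2.6,0,4.55,0,0,0,0],[-2.8,0,5.0,0,0,0,0],[-2.95,0,5.45,0,0,0,0],[-3.1,0,5.85,0,0,0,0]],
])

```text
clock: 8.77
tool_pos: [0.5033, -0.1092, 0.0695]
orientation: [-180.0, 0.0, -38.7]
force: [-0.8, -1.3, -1.8]
opening: 0.0199
gripper_force: 30.0
```

Request:
play_rows([
  [[-0.15,0,0.45,0,0,0,0],[-0.28,0,0.85,0,0,0,0],[-0.43,0,1.25,0,0,0,0],[-0.56,0,1.7,0,0,0,0],[-0.68,0,2.1,0,0,0,0],[-0.82,0,2.65,0,0,0,0],[-0.93,0,3.05,0,0,0,0],[-1.01,0,3.45,0,0,0,0],[-1.1,0,3.85,0,0,0,0],[-1.18,0,4.25,0,0,0,0],[-1.28,0,4.85,0,0,0,0],[-1.33,0,5.25,0,0,0,0],[-1.38,0,5.65,0,0,0,0],[-1.43,0,6.05,0,0,0,0],[-1.46,0,6.3,0,0,0,0],[-1.48,0,6.42,0,0,0,0],[-1.48,0,6.42,0,0,0,0],[-1.48,0,6.42,0,0,0,0]],
])

```text
clock: 10.27
tool_pos: [0.4923, -0.1004, 0.0072]
orientation: [-180.0, -0.1, -38.7]
force: [-3.9, -2.6, 16.7]
opening: 0.0198
gripper_force: 30.0
```

Request:
play_rows([
  [[0,0,0,0,0,0,0.5],[0,0,0,0,0,0,0.5],[0,0,0,0,0,0,0.5],[0,0,0,0,0,0,0.5],[0,0,0,0,0,0,0.5],[0,0,-0.5,0,0,0,0.5],[0,0,-2,0,0,0,0.5],[0,0,-4,0,0,0,0.6],[0,0,-8,0,0,0,0.9],[0,0,-12,0,0,0,0.9],[0,0,-16,0,0,0,0.9],[0,0,-20,0,0,0,0.9],[0,0,-20,0,0,0,0.9],[0,0,-20,0,0,0,0.9]],
])

```text
clock: 11.43
tool_pos: [0.4934, -0.0999, 0.209]
orientation: [-179.7, -0.2, -38.7]
force: [-0.9, -0.6, -0.6]
opening: 0.078
gripper_force: 0.0
```

```bash
cat > m.py <<'E'
from h import *
import pickle,sys
s=snapshot("wrist");a=snapshot("scene");b=snapshot("side");pickle.dump((s,a,b),open(sys.argv[1]+".pkl","wb"));save(s,f"pics/{sys.argv[1]}.png")
o=get_obs();print(o["clock"],o["tool_pos"],o["orientation"],o["opening"])
R3=[]
for n,t in(("wrist",s),("scene",a),("side",b)):
    g=cv2.cvtColor(t["frame"],cv2.COLOR_RGB2HSV)
    m=cv2.inRange(g,(3,130,100),(17,255,255))
    cs=[c for c in cv2.findContours(m,0,2)[0] if cv2.contourArea(c)>150]
    if not cs: continue
    c=max(cs,key=cv2.contourArea);r=cv2.minAreaRect(c);M=cv2.moments(c);cc=(M['m10']/M['m00'],M['m01']/M['m00'])
    P=onz(t,cv2.boxPoints(r),float(sys.argv[2]));e=[P[1]-P[0],P[2]-P[1]];e=max(e,key=np.linalg.norm)
    print(n,r[0],cv2.contourArea(c),onz(t,[cc],float(sys.argv[2])).round(4),"len",np.linalg.norm(e).round(4),"yaw",np.degrees(np.arctan2(e[1],e[0])).round(1)); R3.append((t,cc))
for i in range(1,len(R3)): print("tri",two(R3[0][0],[R3[0][1]],R3[i][0],[R3[i][1]]).round(4))
E
python3 m.py w3 .01
```

```text
11.5833 [ 0.49109328 -0.10007087  0.20497931] [ 1.79941027e+02  8.16600246e-02 -3.87249864e+01] 0.0786471681357897
wrist (331.5000305175781, 8.500007629394531) 3087.0 [[ 0.5909 -0.2424  0.01  ]] len 0.0755 yaw -86.5
scene (197.56471252441406, 209.1588134765625) 533.5 [[ 0.6003 -0.2679  0.01  ]] len 0.1095 yaw 95.8
side (322.08966064453125, 261.9241027832031) 427.5 [[ 0.597  -0.2656  0.01  ]] len 0.1074 yaw -86.4
tri [[ 0.5941 -0.2587 -0.0018  0.0256]]
tri [[ 0.5989 -0.2491 -0.0058  0.0132]]
```

View pics/w3.png

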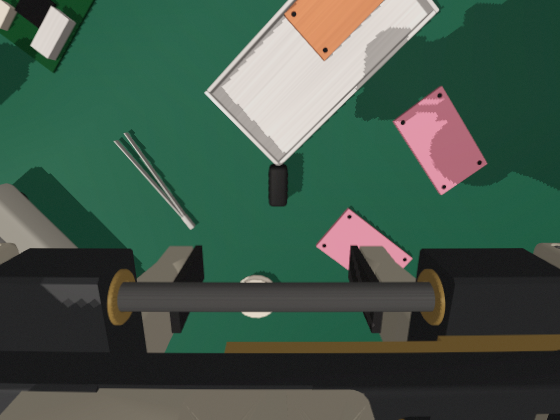

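```bash
python3 - <<'E'
from h import *
go([.598,-.236,.16],-83.5,[.4915,-.1002,.2065],-38.7)
E
```

```text
row [16.8   3.94  4.65] az 44.8
```

Request:
play_rows([
  [[16.8,3.9,4.6,0,0,44.8,0.9],[16.8,3.9,4.6,0,0,44.8,0.9],[16.8,3.9,4.6,0,0,44.8,0.9],[16.8,3.9,4.6,0,0,44.8,0.9],[16.8,3.9,4.6,0,0,44.8,0.9],[16.8,3.9,4.6,0,0,44.8,0.9],[16.8,3.9,4.6,0,0,44.8,0.9],[16.8,3.9,4.6,0,0,44.8,0.9],[16.8,3.9,4.6,0,0,44.8,0.9],[16.8,3.9,4.6,0,0,44.8,0.9],[16.8,3.9,4.6,0,0,44.8,0.9]],
])

```text
clock: 12.5
tool_pos: [0.5985, -0.2353, 0.1596]
orientation: [180.0, 0.0, -83.4]
force: [-0.5, 0.6, 0.4]
opening: 0.0791
gripper_force: 0.0
```

```bash
python3 m.py w4 .01
```

```text
12.65 [ 0.59867122 -0.2353579   0.16007562] [-1.79981259e+02 -3.93692163e-03 -8.34633229e+01] 0.0792576046671024
wrist (279.0, 158.5) 6448.0 [[ 0.5999 -0.2701  0.01  ]] len 0.102 yaw 98.3
scene (197.56471252441406, 209.1588134765625) 533.5 [[ 0.6003 -0.2679  0.01  ]] len 0.1095 yaw 95.8
side (322.21551513671875, 262.16375732421875) 427.0 [[ 0.597  -0.2655  0.01  ]] len 0.1092 yaw -86.4
tri [[ 0.5994 -0.2693  0.0074  0.0012]]
tri [[ 0.5979 -0.2689  0.0118  0.0049]]
```

View pics/w4.png

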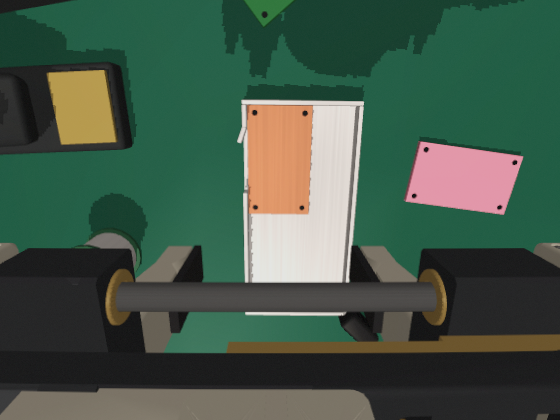

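```bash
python3 - <<'E'
from h import *
import pickle
s,a,b=pickle.load(open("w4.pkl","rb"))
for z in(0,.05,.1): print(z,onz(a,[(183,250),(155,250),(150,268),(136,312)],z)[:,:2].round(3).tolist(), onz(s,[(125,65),(130,148)],z)[:,:2].round(3).tolist(),"reel",onz(a,[(221,258)],z)[:,:2].round(3).tolist())
print(proj(s,[[.5755+.0123+.0537-.004,-.214-.1083+.0061+.004,.004]]))
E
```

```text
0 [[0.732, -0.272], [0.747, -0.349], [0.802, -0.344], [0.924, -0.336]] [[0.749, -0.337], [0.745, -0.262]] reel [[0.736, -0.161]]
0.05 [[0.753, -0.255], [0.768, -0.328], [0.819, -0.323], [0.936, -0.316]] [[0.727, -0.333], [0.724, -0.27]] reel [[0.757, -0.149]]
0.1 [[0.774, -0.237], [0.788, -0.307], [0.837, -0.302], [0.948, -0.295]] [[0.705, -0.329], [0.702, -0.277]] reel [[0.777, -0.136]]
[[243.81319808 107.16934284]]
```

Request:
play_rows([
  [[2.9,0.3,0,0,0,0,0.9],[2.9,0.3,3,0,0,0,0.9],[2.9,0.3,6,0,0,0,0.9],[2.9,0.3,8,0,0,0,0.9],[2.9,0.3,8,0,0,0,0.9],[2.9,0.3,8,0,0,0,0.9]],
])

```text
clock: 13.15
tool_pos: [0.5985, -0.2647, 0.0794]
orientation: [179.9, 0.0, -83.5]
force: [-0.2, -0.3, 1.7]
opening: 0.0792
gripper_force: 0.0
```

Request:
play_rows([
  [[0,0,2,0,0,0,0.9],[0,0,4,0,0,0,0.9],[0,0,5.5,0,0,0,0.9],[0,0,6.5,0,0,0,0.9],[0,0,7,0,0,0,0.9],[0,0,7.3,0,0,0,0.9],[0,0,7.3,0,0,0,0.9],[0,0,7.3,0,0,0,0.9]],
])

```text
clock: 13.82
tool_pos: [0.5998, -0.2649, 0.008]
orientation: [-179.9, -0.0, -83.5]
force: [-0.4, 0.7, -0.6]
opening: 0.0788
gripper_force: 0.0
```

Request:
play_rows([
  [[0,0,0.15,0,0,0,0.9],[0,0,0.15,0,0,0,0.5],[0,0,0.15,0,0,0,0.5],[0,0,0.15,0,0,0,0.4],[0,0,0.15,0,0,0,0.4],[0,0,0.15,0,0,0,0.4],[0,0,0.15,0,0,0,0.4],[0,0,0.15,0,0,0,0.4],[0,0,0.15,0,0,0,0.4]],
])

```text
clock: 14.57
tool_pos: [0.599, -0.2648, 0.0056]
orientation: [-180.0, -0.0, -83.5]
force: [0.0, 0.1, 3.5]
opening: 0.0591
gripper_force: 30.0
```

Request:
play_rows([
  [[0,0,-0.5,0,0,0,0.4],[0,0,-1.2,0,0,0,0.4],[0,0,-2.2,0,0,0,0.4],[0,0,-4,0,0,0,0.4],[0,0,-6,0,0,0,0.4],[0,0,-9,0,0,0,0.4],[0,0,-12,0,0,0,0.4],[0,0,-15,0,0,0,0.4],[0,0,-17,0,0,0,0.4],[0,0,-18,0,0,0,0.4],[0,0,-18,0,0,0,0.4],[0,0,-18,0,0,0,0.4]],
])

```text
clock: 15.57
tool_pos: [0.5985, -0.2644, 0.185]
orientation: [-180.0, 0.0, -83.5]
force: [-0.6, -0.3, -3.9]
opening: 0.0595
gripper_force: 30.0
```

```bash
python3 m.py w5 .187; python3 - <<'E'
from h import *
o=get_obs();p=o["tool_pos"]
go([.599,.232,p[2]],-90,p,o["orientation"][2])
E
```

```text
15.7167 [ 0.5978595  -0.26438088  0.18317861] [ 1.79815359e+02  7.54088488e-02 -8.35276208e+01] 0.05947898116435386
wrist (276.4838562011719, 220.6468963623047) 13196.5 [[ 0.6006 -0.2895  0.187 ]] len 0.0653 yaw -87.1
scene (198.12937927246094, 173.9176483154297) 247.5 [[ 0.5966 -0.2333  0.187 ]] len 0.0661 yaw -172.8
side (329.0000305175781, 212.50003051757812) 456.5 [[ 0.6003 -0.2792  0.187 ]] len 0.1167 yaw -86.9
tri [[ 0.5841 -0.2611  0.142   0.0388]]
tri [[ 0.5983 -0.2889  0.1924  0.0066]]
row [-49.31  -5.71  -0.  ] az 6.47
```

Request:
play_rows([
  [[-1,-0.1,0,0,0,0,0.4],[-3,-0.3,0,0,0,0.5,0.4],[-6,-0.7,0,0,0,1,0.4],[-9,-1,0,0,0,1.5,0.4],[-12,-1.4,0,0,0,2,0.4],[-15,-1.7,0,0,0,2.5,0.4],[-18,-2.1,0,0,0,3,0.4],[-21,-2.4,0,0,0,3.5,0.4],[-24,-2.8,0,0,0,4,0.4],[-27,-3.1,0,0,0,4.5,0.4],[-30,-3.5,0,0,0,5,0.4],[-33,-3.8,0,0,0,5.5,0.4],[-36,-4.2,0,0,0,6,0.4],[-39,-4.5,0,0,0,6.5,0.4],[-42,-4.9,0,0,0,6.5,0.4],[-45,-5.2,0,0,0,6.5,0.4],[-47.5,-5.5,0,0,0,6.5,0.4],[-49,-5.7,0,0,0,6.5,0.4],[-49.6,-5.7,0,0,0,6.5,0.4],[-49.6,-5.7,0,0,0,6.5,0.4]],
])

```text
clock: 17.38
tool_pos: [0.5989, 0.2357, 0.1842]
orientation: [179.9, -0.1, -89.9]
force: [-0.4, -0.0, -3.7]
opening: 0.0591
gripper_force: 30.0
```

Request:
play_rows([
  [[0,0,1,0,0,0,0.4],[0,0,3,0,0,0,0.4],[0,0,5,0,0,0,0.4],[0,0,7,0,0,0,0.4],[0,0,8,0,0,0,0.4],[0,0,8.5,0,0,0,0.4],[0,0,8.5,0,0,0,0.4],[0,0,8.5,0,0,0,0.4]],
])

```text
clock: 18.05
tool_pos: [0.6001, 0.2342, 0.1009]
orientation: [-180.0, 0.0, -90.0]
force: [0.4, -0.7, -2.3]
opening: 0.0593
gripper_force: 30.0
```

```bash
python3 m.py w6 .105; python3 - <<'E'
from h import *
import pickle
s,a,b=pickle.load(open("w6.pkl","rb"))
A=cv2.resize(a["frame"][165:285,315:435],(400,400),interpolation=2)
B=cv2.resize(b["frame"][110:210,200:300],(400,400),interpolation=2)
cv2.imwrite("pics/pan.png",np.hstack([A,B])[:,:,::-1])
E
```

```text
18.2 [0.60028673 0.23483889 0.10168323] [-1.79895407e+02  6.47816412e-02 -9.00112478e+01] 0.059427061270571374
wrist (276.4413146972656, 220.95635986328125) 8288.0 [[0.5989 0.1985 0.105 ]] len 0.0649 yaw -93.7
scene (359.6376953125, 218.9147491455078) 159.0 [[0.6015 0.1916 0.105 ]] len 0.0611 yaw 174.9
side (263.0192565917969, 153.09616088867188) 194.0 [[0.6007 0.2323 0.105 ]] len 0.1212 yaw -105.1
tri [[0.5999 0.195  0.1048 0.0072]]
tri [[0.5941 0.196  0.1229 0.0108]]
```

View pics/pan.png

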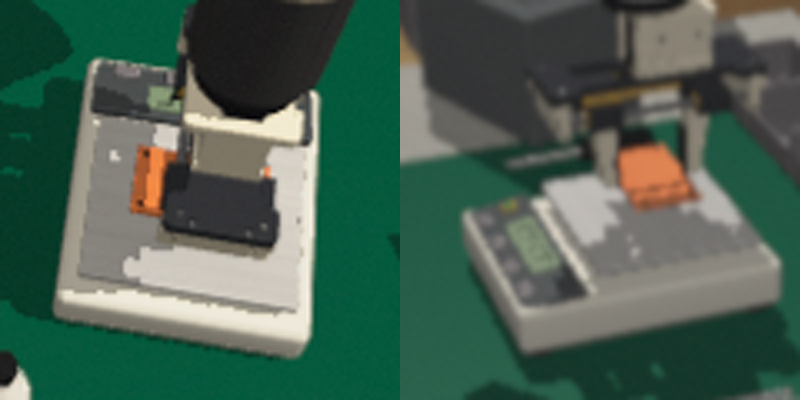

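```bash
python3 - <<'E'
from h import *
import pickle
s,a,b=pickle.load(open("w6.pkl","rb"))
print(two(a,[(356.1,208.8),(354.3,228)],b,[(257.5,159.2),(273.7,157.5)]).round(4))
E
```

```text
[[0.5699 0.1824 0.1093 0.0113]
 [0.628  0.1834 0.1055 0.0081]]
```

Request:
play_rows([
  [[0,0,0.8,0,0,0,0.4],[0,0,1.5,0,0,0,0.4],[0,0,2,0,0,0,0.4],[0,0,2.3,0,0,0,0.4],[0,0,2.5,0,0,0,0.4],[0,0,2.5,0,0,0,0.4],[0,0,2.5,0,0,0,0.4]],
])

```text
clock: 18.78
tool_pos: [0.5996, 0.2346, 0.0753]
orientation: [180.0, -0.0, -90.0]
force: [0.8, 0.1, -2.9]
opening: 0.0592
gripper_force: 30.0
```

Request:
play_rows([
  [[0,0,0.1,0,0,0,0.4],[0,0,0.2,0,0,0,0.4],[0,0,0.25,0,0,0,0.4],[0,0,0.25,0,0,0,0.4],[0,0,0.25,0,0,0,0.4]],
])

```text
clock: 19.2
tool_pos: [0.5996, 0.2345, 0.0729]
orientation: [-180.0, 0.0, -90.0]
force: [-0.5, 1.2, -4.0]
opening: 0.0593
gripper_force: 30.0
```

Request:
play_rows([
  [[0,0,0.1,0,0,0,0.4],[0,0,0.1,0,0,0,0.4],[0,0,0.1,0,0,0,0.4]],
])

```text
clock: 19.45
tool_pos: [0.5995, 0.2345, 0.0718]
orientation: [180.0, -0.0, -90.0]
force: [0.8, -0.4, -3.0]
opening: 0.0594
gripper_force: 30.0
```

Request:
play_rows([
  [[0,0,0.05,0,0,0,0.4],[0,0,0.08,0,0,0,0.4],[0,0,0.08,0,0,0,0.4],[0,0,0.08,0,0,0,0.4]],
])

```text
clock: 19.78
tool_pos: [0.5996, 0.2346, 0.0716]
orientation: [-180.0, 0.0, -90.0]
force: [-3.1, -0.1, 2.4]
opening: 0.0594
gripper_force: 30.0
```

Contact: the force turned upward. Now I'll release and retreat.

Request:
play_rows([
  [[0,0,0,0,0,0,0.75],[0,0,0,0,0,0,0.8],[0,0,0,0,0,0,0.9],[0,0,0,0,0,0,1],[0,0,0,0,0,0,1],[0,0,0,0,0,0,1],[0,0,0,0,0,0,1],[0,0,-1,0,0,0,1],[0,0,-3,0,0,0,1],[0,0,-6,0,0,0,1],[0,0,-9,0,0,0,1],[0,0,-12,0,0,0,1],[0,0,-15,0,0,0,1],[-3,0,-18,0,0,0,1],[-3,0,-18,0,0,0,1],[-3,0,-18,0,0,0,1]],
])

```text
clock: 21.12
tool_pos: [0.6003, 0.2661, 0.2541]
orientation: [-179.8, 0.2, -89.9]
force: [0.8, -0.4, -0.2]
opening: 0.0875
gripper_force: 0.0
```

```bash
python3 m.py w7 .076
```

```text
21.2667 [0.59891965 0.26400919 0.25021828] [ 1.79915184e+02 -4.55676683e-02 -9.00175516e+01] 0.08769379289328848
scene (372.7702941894531, 226.87838745117188) 715.0 [[0.6025 0.231  0.076 ]] len 0.1058 yaw 89.8
side (262.1600341796875, 161.88002014160156) 187.5 [[0.5963 0.2256 0.076 ]] len 0.1335 yaw -90.7
tri [[0.5992 0.232  0.0717 0.0018]]
```

```bash
python3 - <<'E'
from h import *
import pickle
S=pickle.load(open("s0.pkl","rb"));_,a,b=pickle.load(open("w7.pkl","rb"))
for n,t in(("scene",a),("side",b)):
    for f in(S[n]["frame"],t["frame"]):
        g=cv2.cvtColor(f,cv2.COLOR_RGB2HSV);m=cv2.bitwise_or(cv2.inRange(g,(0,0,90),(179,70,255)),cv2.inRange(g,(3,130,100),(17,255,255)))
        k,l,st,c=cv2.connectedComponentsWithStats(m);i=l[(208,200) if n=="scene" else (262,315)]
        print(n,st[i],c[i].round(1))
print(close_job())
E
```

```text
scene [ 177  186   80   40 2615] [216.9 205.2]
scene [ 176  185   80   40 2631] [216.4 204.5]
side [ 273  224   73   62 2312] [308.5 254.7]
side [ 273  225   73   62 2382] [308.2 255.2]
the job is handed in; nothing more can be done
None
```

I tipped the tray so the plate slid home into the pick-up corner, laid it back flat, and set the plate on the balance pan. My last measurement puts the plate within about 3 mm of the pan's centre; I handed the job in at about 21 s, and no verdict was returned.

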